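Start the ultrasonic parts cleaner

ROBOT

A 6-joint arm with a two-finger parallel gripper is mounted at the origin on the work surface. World frame = base frame: x ahead of the robot, y to its left, z up, the work surface at z = 0. Lengths are in m, angles in rad, forces in N, time in s.
With the tool pointing down it reaches from about 0.425 to 0.95 m from the base axis. Payload 3.5 kg.
Tool frame: the origin (TCP) lies at the very end of the fingers, on their centre line; the grasp point (between the pads) lies 19 mm behind it; z points along the fingers, y is the line along which they close (so a half turn about z gives the same grasp; the last joint's range is limited). The gripper opens to 85 mm and grips with 20 to 120 N. Pads are 22 mm wide; open, the fingers measure 114 mm over their backs; the gripper's body (76 mm by 85 mm) begins 54 mm behind the grasp point. The pads swing forward as they close: fully open they stand 13 mm farther back than shut.
Start: joints at [1.136, 0.286, 1.577, -0, 1.279, -0.15], TCP at [0.19, 0.648, 0.231] pointing down, gripper open.
Joint ranges: [-2.77, 2.77], [-0.9, 2.22], [0.21, 2.48], [-1.53, 4.67], [0.24, 2.81], [-2.84, 2.84]. Speed limits (rad/s): [2.79, 2.79, 3.14, 3.14, 3.14, 3.14].

INTERFACE

Orientations are given as a rotation vector (axis times angle).
In Python, from station import readout, vision, ctrl gives the robot as it stands.
- The arm moves only by the shell command python3 -m pendant 'ROWS'. ROWS is text: rows parted by semicolons, each of 7 numbers parted by spaces: the closure, from -1 (fully open) to 1 (shut), then the shift along the tool's x, y, z as a fraction of full scale, then the turn, a rotation vector about the tool's x, y, z as a fraction of full scale. A call has 1 to 5 rows; each row shifts and turns the commanded pose from where the row before left it, along the tool's axes as they then stand; what a row does not reach is not made up. Full scale, the value 1, is 0.025 m for a shift and 0.08 rad for a turn. A row lasts 1/12 s, in which the tool goes at most 41.7 mm and 7.16 degrees, less where a joint would pass 70% of its speed; a pose out of reach is approached as far as the arm can. A call with a number of a shift or a turn outside -1 to 1 is refused whole. A call with a gripper value outside its range is refused whole. The fingers move at their own pace and stop on an object; the grip force is fixed at half the most. Time passes only in rows, so rows that do not move let the fingers close. It gives the time, the measured TCP pose, the force, the opening and the grip force at its end, in the units of the state.
- readout.read_state(): the state, without advancing time (a new reading comes with each control period).
- vision.read_camera(name): name is "side" or "top"; returns a dict with "frame" (384x512x3 uint8, blue, green, red), "depth" (384x512 float32, m along the optical axis (not along the pixel's ray), 0 where there is no reading), "vertical_fov" (degrees; the focal length in pixels is half the picture's height over the tangent of half this angle, whatever the lens; pixels are square), "cx", "cy" (the principal point, pixels), "dist" ([k1, k2, p1, p2, k3] as OpenCV has them; the pictures are not rectified), "origin" and "attitude" of the camera in the world. Camera axes: x right, y up, looking along -z (the intrinsics and any distortion apply to the point x, -y, -z); pixel columns grow to the right and rows downward; lengths in m; the calibration is good to about 2 mm. A picture is of the moment at which its call begins.
- ctrl.close_job(): hands the job in; it is judged then, once.
The state is a dict: "clock": time; "joint_positions": joint angles; "qd": joint speeds; "joint_efforts": joint torques, N m; "position": TCP position; "orientation": TCP orientation; "force": force on the tool from outside, world axes, zero at the start; "moment": the same for the moment, N m; "finger_gap": finger opening in m; "finger_force": force on a finger pad.
Only numpy, scipy, OpenCV 4.12 (cv2) and the standard library are available. Lean on these libraries where they do the work, as an engineer would, in place of code of your own. Each camera call takes 0.05 s, during which the arm holds its last target. There are 200 camera calls.

TASK

Start the ultrasonic parts cleaner by pressing with the closed fingers: first press down the raised half of the orange mains rocker on the white bench power block until it is fully over, then do the same with the blue heater rocker on the cleaner's control deck, and then press the green start button fully in and let it come out again. Keep to that order and never press the red stop button. Nothing is to be gripped, lifted or pushed along: leave the power block, the black bottle, the spray can, the white-lidded jar and the wrench where they are.

Things in the scene. Friction and masses are not known exactly. Their poses are not given: they have to be found in the camera images.
- power_block: White bench power block with two round sockets, 260 (x) x 80 (y) x 45 mm high, 0.8 kg, loose on rubber feet; origin at the centre of its underside, x along its length. The orange mains rocker lies along x near its -x end, in a grey frame 80 x 50 x 5 mm high: hinge 75 mm from the block's centre, 59 mm above the table; its raised half is towards the block's middle.
- mains (a joint): Orange mains rocker on the power block. 0 = off, 0.30 rad = fully on; starts at 0 to 0.05. V-shaped, 64 x 34 mm, hinged across its middle. Off: the block-middle half slopes up 0.30 rad from the hinge (outer end 9.5 mm up), the other half is level. On: the pressed half is level. No spring: it stays where left; 2 to 4 N down on the raised half turns it.
- mains_press (a point): Where to press the orange mains rocker: on the top face of its raised half, on the centre line, 20 mm from the hinge. Moves with the rocker, about 6 mm down from off to fully on, ending level with the hinge. Its x axis, seen from above, points from the hinge to the raised half's outer end.
- cleaner: Ultrasonic cleaner, a fixed steel box 240 (x) x 380 (y) x 140 mm high; origin at the centre of its underside. Its +y side is the tank under an aluminium lid with a wire handle (up to 167 mm high). Its -y side is the black flat control deck, 141 mm high: blue heater rocker nearest -x, then the green and red buttons side by side 72 mm apart along y; which is on which side varies.
- heater (a joint): Blue heater rocker along y on the cleaner's deck, hinge 14 mm above it. 0 = off, 0.30 rad = fully on; starts at 0 to 0.05. V-shaped, 64 x 34 mm, hinged across its middle. Off: the tank-side (+y) half slopes up 0.30 rad from the hinge (outer end 9.5 mm up), the other half is level. On: the pressed half is level. No spring: it stays where left; 2 to 4 N down on the raised half turns it.
- heater_press (a point): Where to press the blue heater rocker: on the top face of its raised half, on the centre line, 20 mm from the hinge. Moves with the rocker, about 6 mm down from off to fully on, ending level with the hinge. Its x axis, seen from above, points from the hinge to the raised half's outer end.
- start (a joint): The green start button, a round cap of 32 mm diameter in an aluminium collar of 48 mm diameter and 12 mm height on the deck. 0 = out, 0.006 m = fully in (straight down); springs back when released. 1.2 N starts it moving, 4 N holds it fully in.
- start_top (a point): Centre of the top face of the green start button's cap, 22 mm above the deck when out; moves with it.
- stop (a joint): The red stop button, same make and size as the green one; 0 = out, 0.006 m = fully in. Not to be pressed.
- stop_top (a point): Centre of the top face of the red stop button's cap, 22 mm above the deck when out.
- fluid_bottle: Bystander: black bottle with blue cap, 68 mm diameter, 150 mm high, standing loose; origin at the centre of its underside.
- spray_can: Bystander: blue and aluminium spray can, 56 mm diameter, 190 mm high, standing loose; origin at the centre of its underside.
- catch_jar: Bystander: cloudy see-through jar with a white lid, 72 mm diameter, 90 mm high, standing loose; origin at the centre of its underside.
- wrench: Bystander: steel wrench 160 mm long lying loose on the table; origin at the centre of its underside, x along it.

How it is judged:
By the outcome, as a careful person would: the job done as asked, in the order asked, and still so for the second after the job is handed in, with the robot touching nothing.
It also fails if it takes over 45 s, if anything falls off the work surface, if the arm or the gripper's body presses on something with over 40 N, if the wrist force passes 120 N, or if a joint passes its speed limit or range.

## Working session

There is one attempt and no reset: what is moved stays moved. The work goes in short steps, Python scripts to look and compute and a shell command to move; the robot and the scene stay as the last step left them, time stands still between calls to the robot, and variables do not carry over. Pictures are saved under pics/ and viewed, at most 10 in all, crops included, and the job is handed in when it is done.

```bash
mkdir -p pics; cat > h.py <<'E'
import numpy as np, cv2
from scipy.spatial.transform import Rotation as R
from station import readout, vision, ctrl
def K(c):
    h=c["frame"].shape[0]; f=h/2/np.tan(np.radians(c["vertical_fov"])/2)
    return np.array([[f,0,c["cx"]],[0,f,c["cy"]],[0,0,1]])
def rot(c):
    a=np.array(c["attitude"],float)
    return a if a.shape==(3,3) else R.from_rotvec(a).as_matrix()
def ray(c,uv):
    p=cv2.undistortPoints(np.array(uv,float).reshape(-1,1,2),K(c),np.array(c["dist"])).reshape(-1,2)
    d=np.c_[p[:,0],-p[:,1],-np.ones(len(p))]
    return np.array(c["origin"]),d@rot(c).T
def plane(c,uv,z):
    o,d=ray(c,uv); return o+d*((z-o[2])/d[:,2])[:,None]
def dep(c,uv):
    o,d=ray(c,uv); uv=np.array(uv).reshape(-1,2).astype(int)
    return o+d*c["depth"][uv[:,1],uv[:,0]][:,None]
E
python3 - <<'E'
from h import *
print(readout.read_state())
for n in("top","side"):
    c=vision.read_camera(n); cv2.imwrite(f"pics/{n}0.png",c["frame"])
    np.save(f"{n}0.npy",c,allow_pickle=True)
    print(n,c["origin"],c["attitude"],c["vertical_fov"],c["cx"],c["cy"],c["dist"])
E
```

```text
{'clock': 0.0, 'joint_positions': array([ 1.13599134e+00,  2.87232099e-01,  1.57821033e+00,  4.42555692e-07,
        1.27863008e+00, -1.50028040e-01]), 'qd': array([ 2.52605029e-03, -4.00741921e-04, -1.83633732e-05, -5.38666137e-04,
        1.83912408e-03,  1.56346046e-03]), 'joint_efforts': array([ 7.56440950e-04, -4.05992639e+01, -2.92619956e+01, -8.47392539e-05,
        5.99152714e-03, -2.72431225e-05]), 'position': array([0.18933704, 0.64719383, 0.22988486]), 'orientation': array([-0.44571495, -3.1090891 ,  0.00372895]), 'force': array([ 0.26626292, -0.44323607, -0.29705149]), 'moment': array([-0.00312374,  0.00154719,  0.0362656 ]), 'finger_force': 0.0, 'finger_gap': 0.08503251108897224}
top [ 0.46914338 -0.12212298  1.26814215] [ 0.10946366 -0.09344764 -1.5967368 ] 50.53389078576993 259.01073136969586 191.10244220810722 [-0.11487781  0.          0.          0.          0.        ]
side [0.58852249 0.81638257 0.63533664] [ 2.62417601e-03 -1.58816131e+00 -2.69290183e+00] 49.72930674288302 258.13659713576703 198.00521374619012 [-0.10986194  0.          0.          0.          0.        ]
```

View pics/top0.png

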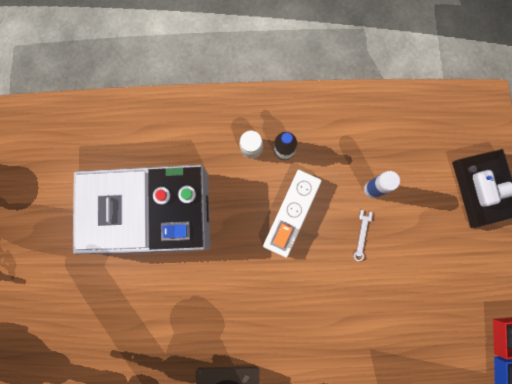

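View pics/side0.png

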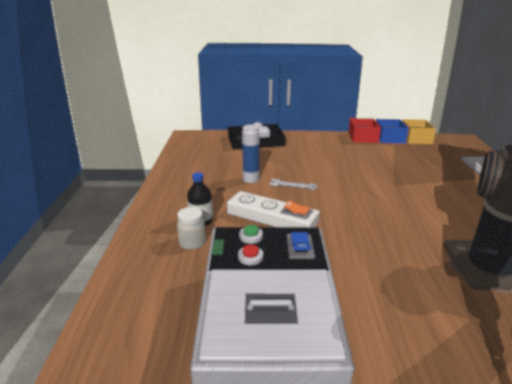

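The top view shows the orange rocker at (283,235), blue at (175,231), green button at (187,194) and red at (162,195). The side view shows the same parts, with green at (251,232) and red at (251,254). Next I'll measure them.

```bash
python3 - <<'E'
from h import *
C={n:np.load(f"{n}0.npy",allow_pickle=True).item() for n in("top","side")}
hsvr={"orange":((5,150,120),(18,255,255)),"blue":((105,130,60),(125,255,255)),"green":((45,100,60),(85,255,255)),"red":((0,150,90),(4,255,255))}
box={"top":{"orange":(265,215,300,255),"blue":(155,218,195,245),"green":(175,182,200,207),"red":(150,182,175,207)},
"side":{"orange":(280,198,315,220),"blue":(285,228,318,258),"green":(236,222,266,240),"red":(236,242,266,262)}}
z={"orange":.062,"blue":.158,"green":.163,"red":.163}
for k in z:
  o=[]
  for n,c in C.items():
    m=cv2.inRange(cv2.cvtColor(c["frame"],cv2.COLOR_BGR2HSV),*map(np.array,hsvr[k]))
    x0,y0,x1,y1=box[n][k]; mm=np.zeros_like(m); mm[y0:y1,x0:x1]=m[y0:y1,x0:x1]
    v,u=np.nonzero(mm); uv=[[u.mean(),v.mean()]]
    P=plane(c,np.c_[u,v],z[k]); r=cv2.minAreaRect(P[:,:2].astype(np.float32)*1000)
    oo,d=ray(c,uv); o.append((oo,d[0]/np.linalg.norm(d[0])))
    D=dep(c,np.c_[u,v])
    print(k,n,len(u),np.round(uv[0],1),"plane",plane(c,uv,z[k])[0].round(4),"depthmed",np.median(D,0).round(4),"rect",np.round(r[0]),np.round(r[1]),round(r[2]))
  A=np.c_[o[0][1],-o[1][1]]; t=np.linalg.lstsq(A,o[1][0]-o[0][0],rcond=None)[0]
  p,q=o[0][0]+t[0]*o[0][1],o[1][0]+t[1]*o[1][1]
  print("   tri",((p+q)/2).round(4),"gap",np.linalg.norm(p-q).round(4))
# white block outline top
c=C["top"]; hsv=cv2.cvtColor(c["frame"],cv2.COLOR_BGR2HSV)
m=cv2.inRange(hsv,np.array((0,0,110)),np.array((180,70,255))); mm=np.zeros_like(m); mm[165:262,258:326]=m[165:262,258:326]
cs=max(cv2.findContours(mm,0,2)[0],key=cv2.contourArea)[:,0]
r=cv2.minAreaRect((plane(c,cs,.045)[:,:2]*1000).astype(np.float32)); print("block",r, cv2.boxPoints(r))
b=np.array([(148,168),(204,166),(205,250),(148,250)]); print("deck corners",plane(c,b,.141).round(3))
big=np.hstack([cv2.resize(C["top"]["frame"][155:265,140:330],None,fx=4,fy=4,interpolation=2)]); cv2.imwrite("pics/crop0.png",big)
E
```

```text
orange top 210 [282.1 235.6] plane [ 0.4911 -0.1766  0.062 ] depthmed [ 0.4902 -0.1763  0.0599] rect [ 493. -178.] [32. 62.] 64
orange side 165 [297.6 207.9] plane [ 0.4903 -0.1669  0.062 ] depthmed [ 0.4893 -0.1711  0.0595] rect [ 492. -168.] [49. 60.] 56
   tri [ 0.4903 -0.1767  0.0564] gap 0.0019
blue top 253 [174.8 230.5] plane [0.5107 0.1209 0.158 ] depthmed [0.5101 0.1212 0.1558] rect [511. 123.] [62. 30.] 89
blue side 287 [300.  240.1] plane [0.5107 0.1265 0.158 ] depthmed [0.5106 0.1211 0.1555] rect [510. 127.] [34. 67.] 1
   tri [0.5105 0.1216 0.1547] gap 0.0006
green top 83 [185.9 193.5] plane [0.6115 0.0885 0.163 ] depthmed [0.6108 0.0886 0.1614] rect [612.  88.] [26. 25.] 44
green side 98 [250.8 230. ] plane [0.6108 0.0994 0.163 ] depthmed [0.6105 0.0983 0.1622] rect [610.  99.] [25. 30.] 1
   tri [0.6117 0.0897 0.1567] gap 0.0011
red top 77 [160.5 194.8] plane [0.61   0.1594 0.163 ] depthmed [0.6098 0.16   0.1613] rect [611. 160.] [26. 25.] 88
red side 141 [250.3 249.7] plane [0.6097 0.1683 0.163 ] depthmed [0.61   0.1677 0.1617] rect [609. 169.] [25. 32.] 1
   tri [0.6103 0.1608 0.1576] gap 0.0008
block ((559.3943481445312, -209.87701416015625), (82.65457153320312, 261.63800048828125), 63.55208206176758) [[ 423.86038 -188.61426]
 [ 658.1153  -305.14368]
 [ 694.92834 -231.13977]
 [ 460.6734  -114.61035]]
deck corners [[0.691 0.202 0.141]
 [0.691 0.041 0.141]
 [0.456 0.041 0.141]
 [0.459 0.201 0.141]]
```

View pics/crop0.png

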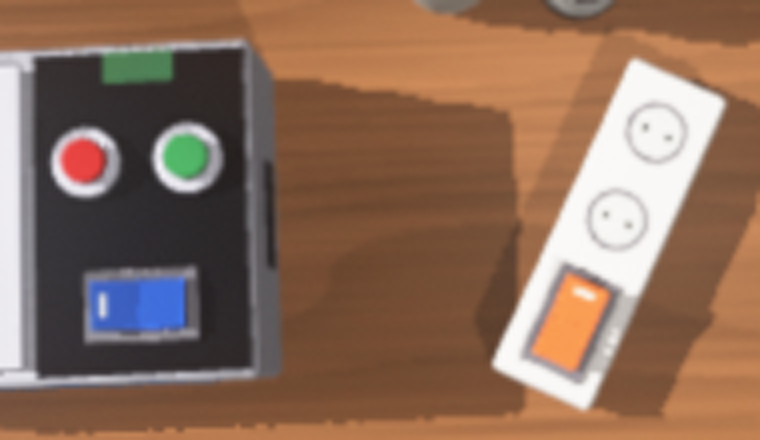

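```bash
python3 -m pendant '1 0 0 0 0 0 -0.9;1 0 0 0 0 0 -0.9;1 0 0 0 0 0 -0.9;1 0 0 0 0 0 -0.86;1 0 0 0 0 0 0'
```

```text
clock: 0.52
position: [0.1894, 0.6475, 0.2305]
orientation: [0.002, -3.141, 0.002]
force: [0.1, 0.7, -0.0]
finger_gap: 0.0255
finger_force: 0.0
```

```bash
for i in 1; do :; done; python3 -m pendant '1 -0.5 -0.5 0 0 0 0;1 -0.9 -1 0 0 0 0;1 -0.9 -1 0 0 0 0;1 -0.9 -1 0 0 0 0;1 -0.9 -1 0 0 0 0'
python3 -m pendant '1 -0.9 -1 0 0 0 0;1 -0.9 -1 0 0 0 0;1 -0.9 -1 0 0 0 0;1 -0.9 -1 0 0 0 0;1 -0.9 -1 0 0 0 0'
python3 -m pendant '1 -0.9 -1 0 0 0 0;1 -0.9 -1 0 0 0 0;1 -0.9 -1 0 0 0 0;1 -0.9 -1 0 0 0 0;1 -0.5 -1 0 0 0 0'
```

```text
clock: 0.93
position: [0.2926, 0.534, 0.2309]
orientation: [-0.002, -3.141, 0.001]
force: [0.5, -0.1, 0.1]
finger_gap: -0.0
finger_force: 0.0
clock: 1.35
position: [0.4053, 0.4088, 0.231]
orientation: [-0.003, -3.141, 0.0]
force: [-0.6, 0.9, 0.4]
finger_gap: -0.0003
finger_force: 0.0
clock: 1.77
position: [0.5088, 0.2836, 0.2311]
orientation: [0.005, 3.141, -0.0]
force: [-0.1, 0.4, 0.0]
finger_gap: -0.0002
finger_force: 0.0
```

Tracking is good. Next move is to above the mains rocker at (0.509, -0.185), so dy is -0.469.

```bash
python3 -m pendant '1 0 -1 0 0 0 0;1 0 -1 0 0 0 0;1 0 -1 0 0 0 0;1 0 -1 0 0 0 0;1 0 -1 0 0 0 0'
python3 -m pendant '1 0 -1 0 0 0 0;1 0 -1 0 0 0 0;1 0 -1 0 0 0 0;1 0 -1 0 0 0 0;1 0 -1 0 0 0 0'
python3 -m pendant '1 0 -1 0 0 0 0;1 0 -1 0 0 0 0;1 0 -1 0 0 0 0;1 0 -1 0 0 0 0;1 0 -1 0 0 0 0'
python3 -m pendant '1 0 -1 0 0 0 0;1 0 -1 0 0 0 0;1 0 -1 0 0 0 0;1 0 -0.7 0 0 0 0;1 0 0 0 0 0 0'
```

```text
clock: 2.18
position: [0.5068, 0.1591, 0.231]
orientation: [-0.003, -3.141, 0.0]
force: [-0.2, 0.3, -0.6]
finger_gap: -0.0001
finger_force: 0.0
clock: 2.6
position: [0.5067, 0.0342, 0.2311]
orientation: [-0.003, -3.141, -0.0]
force: [-0.1, 0.5, -1.1]
finger_gap: -0.0002
finger_force: 0.0
clock: 3.02
position: [0.5067, -0.0908, 0.2311]
orientation: [-0.003, -3.141, -0.0]
force: [-0.3, 1.0, 0.4]
finger_gap: -0.0002
finger_force: 0.0
clock: 3.43
position: [0.5068, -0.185, 0.2311]
orientation: [-0.008, -3.141, 0.001]
force: [-0.5, 0.5, 0.1]
finger_gap: -0.0001
finger_force: 0.0
```

```bash
python3 -m pendant '1 -0.1 0 1 0 0 0;1 0 0 1 0 0 0;1 0 0 1 0 0 0;1 0 0 1 0 0 0;1 0 0 1 0 0 0'
python3 -m pendant '1 0 0 0.6 0 0 0;1 0 0 0.2 0 0 0;1 0 0 0 0 0 0;1 0 0 0 0 0 0'
python3 - <<'E'
from h import *
a=vision.read_camera("top")["frame"][165:265,230:330]; b=vision.read_camera("side")["frame"][160:260,210:340]
cv2.imwrite("pics/c1.png",np.hstack([cv2.resize(a,(345,345),interpolation=2),cv2.resize(b,(449,345),interpolation=2)]))
E
```

```text
clock: 3.85
position: [0.5094, -0.1811, 0.1051]
orientation: [-0.002, -3.142, -0.001]
force: [-0.2, 0.0, -0.5]
finger_gap: 0.0
finger_force: 0.0
clock: 4.18
position: [0.5101, -0.1819, 0.087]
orientation: [0.0, 3.141, -0.0]
force: [1.1, -0.9, -0.2]
finger_gap: 0.0001
finger_force: 0.0
```

View pics/c1.png

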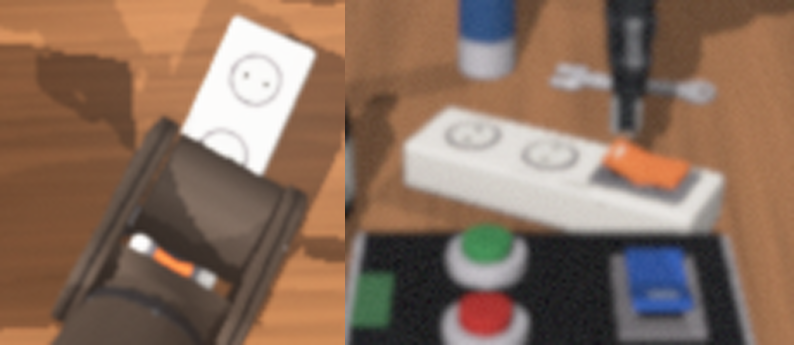

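The fingers, at (626,120) in the right crop, hang over the raised half of the orange rocker. Pressing now.

```bash
python3 -m pendant '1 0 -0.12 0.4 0 0 0;1 0 0 0.2 0 0 0;1 0 0 0.1 0 0 0;1 0 0 0.1 0 0 0;1 0 0 0 0 0 0'
python3 -m pendant '1 0 0 0.1 0 0 0;1 0 0 0.1 0 0 0;1 0 0 0 0 0 0'
```

```text
clock: 4.7
position: [0.5094, -0.1852, 0.0658]
orientation: [-0.0, -3.141, -0.0]
force: [-0.7, -0.3, -0.1]
finger_gap: -0.0001
finger_force: 0.0
clock: 4.95
position: [0.5101, -0.1855, 0.0614]
orientation: [0.0, 3.14, -0.001]
force: [-0.4, -1.3, 0.9]
finger_gap: -0.0
finger_force: 0.4
```

```bash
python3 -m pendant '1 0 0 0.06 0 0 0;1 0 0 0.06 0 0 0;1 0 0 0 0 0 0'
python3 -m pendant '1 0 0 0.05 0 0 0;1 0 0 0 0 0 0;1 0 0 0 0 0 0'
```

```text
clock: 5.2
position: [0.5102, -0.1855, 0.059]
orientation: [-0.0, 3.141, -0.001]
force: [0.3, -0.1, 4.2]
finger_gap: -0.0001
finger_force: 2.2
clock: 5.45
position: [0.5103, -0.1855, 0.0589]
orientation: [-0.0, 3.141, -0.001]
force: [-2.1, 0.5, 10.9]
finger_gap: -0.0
finger_force: 5.2
```

```bash
python3 -m pendant '1 0 0 0.03 0 0 0;1 0 0 0 0 0 0'
python3 -m pendant '1 0 0 -0.2 0 0 0;1 0 0 -1 0 0 0;1 0 0 -1 0 0 0;1 0 0 -1 0 0 0;1 0 0 -1 0 0 0'
python3 -m pendant '1 0 0 -1 0 0 0;1 0 0 -1 0 0 0;1 0 1 -0.4 0 0 0;1 0 1 0 0 0 0;1 0 1 0 0 0 0'
python3 -m pendant '1 0 1 0 0 0 0;1 0 1 0 0 0 0;1 0 1 0 0 0 0;1 0 1 0 0 0 0;1 0 1 0 0 0 0'
python3 - <<'E'
from h import *
a=vision.read_camera("top")["frame"][165:265,230:330]; b=vision.read_camera("side")["frame"][160:260,210:340]
cv2.imwrite("pics/c2.png",np.hstack([cv2.resize(a,(345,345),interpolation=2),cv2.resize(b,(449,345),interpolation=2)]))
E
```

```text
clock: 5.62
position: [0.5103, -0.1856, 0.0588]
orientation: [0.001, -3.142, 0.001]
force: [-4.2, 2.0, 14.2]
finger_gap: -0.0001
finger_force: 7.1
clock: 6.03
position: [0.5088, -0.1847, 0.1614]
orientation: [0.0, -3.14, -0.002]
force: [1.2, -0.2, -0.0]
finger_gap: 0.0
finger_force: 0.0
clock: 6.45
position: [0.5096, -0.1097, 0.222]
orientation: [0.002, 3.14, -0.001]
force: [-0.6, 0.0, -0.8]
finger_gap: -0.0002
finger_force: 0.0
clock: 6.87
position: [0.5088, 0.0162, 0.2204]
orientation: [-0.0, -3.14, -0.001]
force: [0.9, -0.8, 0.5]
finger_gap: -0.0001
finger_force: 0.0
```

View pics/c2.png

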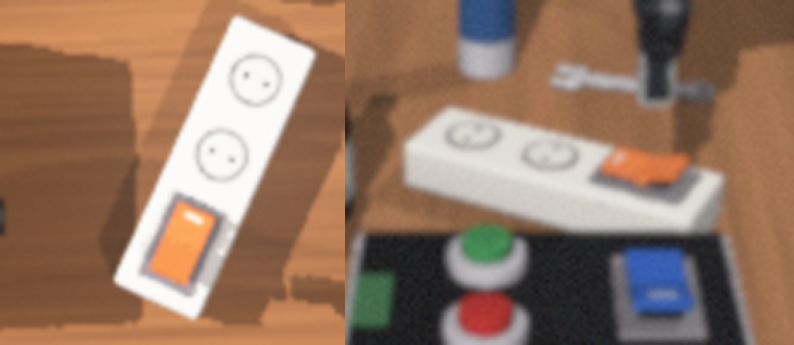

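The raised half of the mains rocker is now level and the outer half at (675,160) is up. The block hasn't moved. Next is the heater.

```bash
python3 -m pendant '1 -0.06 1 0 0 0 0;1 0 1 0 0 0 0;1 0 1 0 0 0 0;1 0 1 0 0 0 0;1 0 0.95 0 0 0 0'
python3 -m pendant '1 0 0 0.6 0 0 0;1 0 0 0.8 0 0 0;1 0 0 0.4 0 0 0;1 0 0 0 0 0 0;1 0 0 0 0 0 0'
```

```text
clock: 7.38
position: [0.5108, 0.1389, 0.2206]
orientation: [-0.001, -3.14, 0.001]
force: [-0.8, 0.3, 0.4]
finger_gap: -0.0001
finger_force: 0.0
clock: 7.8
position: [0.5107, 0.1379, 0.1755]
orientation: [-0.001, -3.139, 0.0]
force: [-0.1, 0.2, -1.0]
finger_gap: 0.0001
finger_force: 0.0
```

```bash
python3 -m pendant '1 0 0.1 0.3 0 0 0;1 0 0 0.1 0 0 0;1 0 0 0.1 0 0 0;1 0 0 0 0 0 0'
python3 -m pendant '1 0 0 0.1 0 0 0;1 0 0 0.1 0 0 0;1 0 0 0.06 0 0 0;1 0 0 0 0 0 0'
python3 -m pendant '1 0 0 0.06 0 0 0;1 0 0 0 0 0 0;1 0 0 0 0 0 0'
```

```text
clock: 8.13
position: [0.511, 0.1409, 0.1636]
orientation: [-0.0, -3.141, 0.0]
force: [-0.1, -0.3, -0.6]
finger_gap: -0.0003
finger_force: 0.0
clock: 8.47
position: [0.5116, 0.1413, 0.1576]
orientation: [-0.0, 3.14, 0.001]
force: [0.3, 1.7, 1.4]
finger_gap: 0.0002
finger_force: 0.8
clock: 8.72
position: [0.5114, 0.1411, 0.156]
orientation: [-0.0, 3.141, 0.0]
force: [0.4, 0.8, 1.7]
finger_gap: 0.0003
finger_force: 1.0
```

```bash
python3 -m pendant '1 0 0 0.06 0 0 0;1 0 0 0 0 0 0;1 0 0 0 0 0 0'
python3 -m pendant '1 0 0 0.05 0 0 0;1 0 0 0 0 0 0;1 0 0 0 0 0 0'
```

```text
clock: 8.97
position: [0.5115, 0.1412, 0.1551]
orientation: [0.0, 3.141, 0.0]
force: [0.0, 1.8, 5.1]
finger_gap: -0.0001
finger_force: 2.6
clock: 9.22
position: [0.5115, 0.1411, 0.155]
orientation: [-0.0, 3.141, 0.0]
force: [-3.3, 0.1, 10.2]
finger_gap: -0.0001
finger_force: 5.1
```

```bash
python3 -m pendant '1 0 0 0.03 0 0 0;1 0 0 0 0 0 0;1 0 0 -0.2 0 0 0;1 0 0 -1 0 0 0;1 0 0 -1 0 0 0'
python3 -m pendant '1 -1 -0.52 0 0 0 0;1 -1 -0.52 0 0 0 0;1 -1 -0.52 0 0 0 0;1 -1 -0.52 0 0 0 0;1 0 0 0 0 0 0'
python3 - <<'E'
from h import *
a=vision.read_camera("top")["frame"][155:265,130:230]; b=vision.read_camera("side")["frame"][180:280,200:330]
cv2.imwrite("pics/c3.png",np.hstack([cv2.resize(a,(314,345),interpolation=2),cv2.resize(b,(449,345),interpolation=2)]))
E
```

```text
clock: 9.63
position: [0.5092, 0.1404, 0.2051]
orientation: [0.0, -3.135, 0.002]
force: [0.9, 0.1, 0.5]
finger_gap: -0.0001
finger_force: 0.0
clock: 10.05
position: [0.6138, 0.086, 0.206]
orientation: [0.004, 3.141, -0.003]
force: [-0.9, -0.6, -0.5]
finger_gap: -0.0
finger_force: 0.0
```

View pics/c3.png

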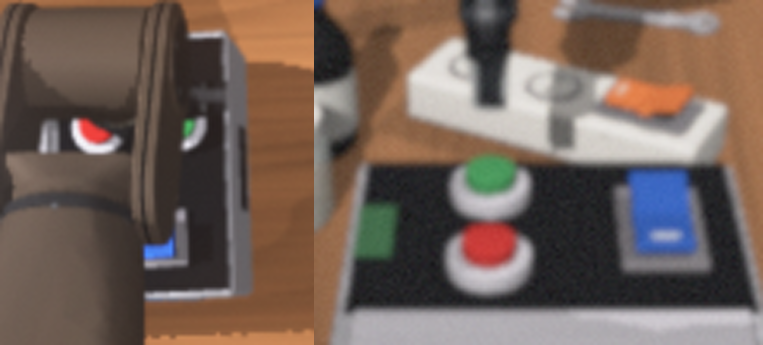

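In the side crop the heater's marked near half at (665,235) lies flat and its far half is up. The fingers are over the green button at (490,172), clear of red. Pressing green.

```bash
python3 -m pendant '1 0.05 0.08 0.8 0 0 0;1 0 0 0.6 0 0 0;1 0 0 0.1 0 0 0;1 0 0 0.1 0 0 0;1 0 0 0 0 0 0'
python3 -m pendant '1 0 0 0.1 0 0 0;1 0 0 0.1 0 0 0;1 0 0 0.08 0 0 0;1 0 0 0 0 0 0'
```

```text
clock: 10.57
position: [0.6091, 0.0915, 0.1671]
orientation: [0.001, -3.141, 0.0]
force: [-0.4, 0.7, -0.5]
finger_gap: 0.0
finger_force: 0.0
clock: 10.9
position: [0.6104, 0.0912, 0.161]
orientation: [0.0, 3.14, 0.0]
force: [0.5, 1.2, 1.1]
finger_gap: 0.0001
finger_force: 1.0
```

```bash
python3 -m pendant '1 0 0 0.08 0 0 0;1 0 0 0.08 0 0 0;1 0 0 0.04 0 0 0;1 0 0 0 0 0 0;1 0 0 0 0 0 0'
python3 -m pendant '1 0 0 0.04 0 0 0;1 0 0 0 0 0 0;1 0 0 0 0 0 0'
```

```text
clock: 11.32
position: [0.6105, 0.0911, 0.157]
orientation: [-0.0, 3.14, 0.0]
force: [-1.5, 0.1, 6.1]
finger_gap: -0.0001
finger_force: 3.4
clock: 11.57
position: [0.6105, 0.0912, 0.157]
orientation: [-0.0, 3.14, 0.0]
force: [-3.6, -0.6, 9.8]
finger_gap: 0.0002
finger_force: 5.0
```

Hard stop at 0.157, so the button is fully in. Release it and move away.

```bash
python3 -m pendant '1 0 0 0.04 0 0 0;1 0 0 0 0 0 0;1 0 0 -0.2 0 0 0;1 0 0 -1 0 0 0;1 0 0 -1 0 0 0'
python3 -m pendant '1 0 0 -1 0 0 0;1 0 -1 0 0 0 0;1 0 -1 0 0 0 0;1 0 -1 0 0 0 0;1 0 -1 0 0 0 0'
python3 -m pendant '1 0.7 0 0 0 0 0;1 0.7 0 0 0 0 0;1 0 0 0 0 0 0;1 0 0 0 0 0 0;1 0 0 0 0 0 0'
python3 - <<'E'
from h import *
a=vision.read_camera("top")["frame"][120:270,60:410]; b=vision.read_camera("side")["frame"][120:290,170:350]
cv2.imwrite("pics/c4.png",np.vstack([cv2.resize(a,None,fx=2,fy=2),np.pad(cv2.resize(b,(317,299)),((0,0),(0,383),(0,0)))]))
E
```

```text
clock: 11.98
position: [0.6084, 0.0909, 0.2065]
orientation: [0.0, -3.136, 0.0]
force: [-0.5, 1.0, 0.3]
finger_gap: 0.0001
finger_force: 0.0
clock: 12.4
position: [0.6094, -0.0099, 0.2327]
orientation: [0.001, -3.141, 0.0]
force: [0.1, -0.0, -0.4]
finger_gap: 0.0002
finger_force: 0.0
clock: 12.82
position: [0.5752, -0.0089, 0.2331]
orientation: [-0.0, 3.141, -0.0]
force: [0.3, 0.3, -0.6]
finger_gap: -0.0002
finger_force: 0.0
```

View pics/c4.png

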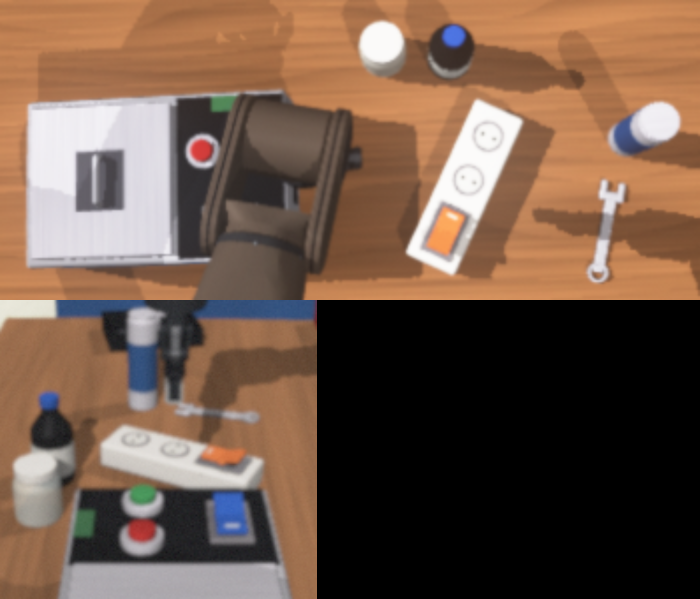

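Both rockers are over, green at (143,493) is out again, the bystanders are in place and the arm is clear.

```bash
python3 -c "from station import ctrl; print(ctrl.close_job())"
```

```text
the job is handed in; nothing more can be done
None
```

I pressed the mains rocker, heater rocker and green start button fully, in that order, and the button came out again; red was never touched, nothing else visibly moved, and I handed the job in at about 13 s.

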